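# Send the red headplate down the drying rail

### The job

In the guitar workshop, lift the roller carrier with the red lacquered headplate off its parking stand, hook it over the upper half of the sloped drying rail, and let go so that it rolls down by itself until it rests against the stop at the low end. Do not push or carry it down the lower half, and leave the pale and the dark carriers parked where they are.

Things in the scene. Friction and masses are not known exactly. Their poses are not given: they have to be found in the camera images.
- red_grip (a point): Centre of the red grip block (50 long x, 16 thick y, 46 high z; all mm) on top of the red carrier, 0.33 kg; grip it across y from above. Grey top plate 84 x 54, 23 below this point. Roller undersides, which rest on the rail, 53 below. Red headplate, 65 wide, hangs on the -y side down to 128 below. Starts hooked on a level stub with 4 high end lips: lift straight up, 140 clears everything. z up; x lies along the slot.
- red_slot (a point): Underside of the red carrier's rollers, centre: the point that rests on the rail's top face. Same axes as the grip block, 53 below it. Here is a slot 46 mm wide in y, open downwards and at both x ends, that drops over the 30 wide rail; its short cheek (+y) reaches 29 below this point in a flared foot, its headplate (-y) 75 below. May ride the rail either way round. On its stand, 110 above the bench.
- bar: Sloped aluminium rail, 400 mm long, 30 wide, fixed on posts. Origin: centre of its top face, 137 above the bench. x runs DOWNHILL along it (7 degrees), y across, z square to its top. High end open, x = -200; stop at the low end, rubber face at x = 192, 55 high. On it a carrier's grip centre is at z = 53; at the stop, x = 150. Upper half is x < 0; hook on near x = -120. Let go, it rolls down in 2 to 4 s.
- pale_grip (a point): Centre of the pale wood grip block of the carrier with the pale bare-wood headplate. Same shape, size and axes as the red carrier, parked on a like stand. Leave it there.
- dark_grip (a point): Centre of the dark wood grip block of the carrier with the dark bare-wood headplate. Same shape, size and axes as the red carrier, parked on a like stand. Leave it there.
There are look-alikes about, which are no part of the job. Leave any blue or turquoise look-alike of the part that bears red_grip alone.

How it is judged:
By the outcome, as a careful person would: the job done as asked, in the order asked, and still so for the second after the job is handed in, with the robot touching nothing.
It also fails if it takes over 42 s, if anything falls off the work surface, if the arm or the gripper's body presses on something with over 40 N, if the wrist force passes 120 N, or if a joint passes its speed limit or range.

### The arm

A 6-joint arm with a two-finger parallel gripper is mounted at the origin on the work surface. World frame = base frame: x ahead of the robot, y to its left, z up, the work surface at z = 0. Lengths are in m, angles in rad, forces in N, time in s.
With the tool pointing down it reaches from about 0.4 to 0.825 m from the base axis. Payload 7 kg.
Tool frame: the origin (TCP) lies at the centre of the arm's flange, where the gripper is bolted on; the fingertips stand 178 mm ahead of it and the grasp point (between the pads) lies arm.tcp_to_grasp ahead of it (arm.tcp_to_grasp is the distance from the TCP to the grasp point, in m); z points along the fingers, y is the direction in which the jaws open and shut (so a half turn about z gives the same grasp; the last joint's range is limited). The gripper opens to 88 mm and grips with 3 to 60 N. Pads are 19 mm wide; open, the fingers measure 130 mm over their backs; the gripper's body (78 mm by 193 mm) begins 47 mm behind the grasp point.
Start: joints at [1.396, 0.359, 0.012, 0, -1.224, -0.288], TCP at [0.301, 0.604, 0.405] pointing down, gripper open.
Joint ranges: [-3.07, 3.07], [-1.43, 2.12], [-1.02, 1.25], [-3.03, 1.67], [-3.05, -0], [-3.03, 3.03]. Speed limits (rad/s): [2.39, 2.39, 3.01, 3.14, 3.14, 3.14].

### API

Orientations are given as [roll, pitch, yaw] about the fixed x, y, z axes, in that order (R = Rz(yaw) Ry(pitch) Rx(roll)).
In Python, from station import arm gives the robot as it stands.
- The arm moves only by the tool move_arm, never from a script. Its argument "deltas" is a list of rows, each a list of 6 numbers: the shift along the world's x, y, z in mm, then the turn, a rotation vector about the world's x, y, z in degrees. In form: [[tx, ty, tz, ax, ay, az], ...]. A call has exactly 5 rows; each row shifts and turns the commanded pose from where the row before left it; what a row does not reach is not made up. A row lasts 1/12 s, in which the tool goes at most 41.7 mm and 7.16 degrees, less where a joint would pass 70% of its speed; a pose out of reach is approached as far as the arm can. A call with a gripper value outside its range is refused whole. "claw" is the closure in counts, from 0 (fully open) to 255 (shut), set as the call begins (left out, the last holds). The fingers move at their own pace and stop on an object; "squeeze" is the grip in N (left out, the last holds). Time passes only in rows, so rows that do not move let the fingers close, or fill a call up. It gives the time, the measured TCP pose, the force and the opening at its end, in the units of the state.
- arm.get_state(): the state, without advancing time (a new reading comes with each control period).
- arm.grab_frame(name): name is "side" or "top" or "wrist"; returns the picture (480x640x3 uint8, red, green, blue); there is no depth.
- arm.calibration(name): a dict with "intrinsics" (3x3 intrinsics, pixels), "k1" (the pictures are not rectified: a ray, as slopes to the right and down, at radius r is drawn at 1 + k1 r^2 times it, then the intrinsics apply), "T" (4x4, takes a point from camera to world coordinates); the wrist camera has in their place "mount" (4x4, takes a point from camera to tool coordinates, whose origin is the TCP and whose axes are the flange's). Camera axes: x right, y up, looking along -z (the intrinsics and any distortion apply to the point x, -y, -z); pixel columns grow to the right and rows downward; lengths in m; the calibration is good to about 2 mm. A picture is of the moment at which its call begins: read the wrist's pose just before it. calibration takes no time and is no camera call.
- arm.job_done(): hands the job in, once; it reports no verdict.
Trained networks look in the newest picture that a camera, given by its name, has taken for a name from the list of things; names that differ only in an ending like _2 or _b are one class to them, and where a whole thing is asked for, a point or a joint stands for the part that bears it (a point fixed in the world has none). Each returns a list of dicts, best first, with "score" (0 to 1); they miss things now and then, are a little off and sometimes report something else, mostly with a low value. They report only what shows in the picture. A call takes as long as a camera call. They do not tell look-alikes from the thing itself.
- arm.spot_in(thing, camera): "xy" ([column, row] in pixels, amid what is visible of it).
- arm.masks_of(thing, camera): "pixels" (480x640 bool, what is visible of it) and "xy" ([column, row] in pixels, amid what is visible of it).
- arm.spot_point(thing, camera): "xy" ([column, row] in pixels: a listed point, or the origin of a listed thing).
The state is a dict: "t": time; "q": joint angles; "qd": joint speeds; "joint_efforts": joint torques, N m; "eef_pos": TCP position; "ee_rot": TCP orientation; "force": force on the tool from outside, world axes, zero at the start; "moment": the same for the moment, N m; "width": finger opening in m.
Only numpy, scipy, OpenCV 4.12 (cv2) and the standard library are available. Lean on these libraries where they do the work, as an engineer would, in place of code of your own. Each camera call takes 0.05 s, during which the arm holds its last target. There are 200 camera calls.

## Working session

There is one attempt and no reset: what is moved stays moved. The work goes in short steps, Python scripts to look and compute and a tool call to move; the robot and the scene stay as the last step left them, time stands still between calls to the robot, and variables do not carry over. Pictures are saved under pics/ and viewed, about 8 in all and at most 12, crops included, and the job is handed in when it is done.

Besides the shell and the picture viewer there is one more tool, called as name([rows], argument=value, ...), one row to a line, values as JSON. move_arm: Moves the arm, as the interface text tells. Its arguments: {"type":"object","properties":{"deltas":{"type":"array","items":{"type":"array","items":{"type":"number"}}},"claw":{"type":"number"},"squeeze":{"type":"number"}},"required":["deltas"]}

```bash
mkdir -p pics; cat > h.py <<'E'
import numpy as np, cv2
from station import arm
from scipy.spatial.transform import Rotation as Ro
def camT(n,st=None):
    c=arm.calibration(n)
    if 'T' in c: return c,np.array(c['T'])
    st=st or arm.get_state(); T=np.eye(4); T[:3,:3]=Ro.from_euler('xyz',st['ee_rot']).as_matrix() if np.size(st['ee_rot'])==3 else np.array(st['ee_rot']); T[:3,3]=st['eef_pos']
    return c,T@np.array(c['mount'])
def ray(n,px,st=None):
    c,T=camT(n,st); K=np.array(c['intrinsics'])
    u=cv2.undistortPoints(np.array([[px]],float),K,np.array([c['k1'],0,0,0.]))[0,0]
    d=T[:3,:3]@np.array([u[0],-u[1],-1]); return T[:3,3],d/np.linalg.norm(d)
def atz(n,px,z,st=None):
    o,d=ray(n,px,st); return o+d*(z-o[2])/d[2]
def tri(rays):
    A=np.zeros((3,3));b=np.zeros(3)
    for o,d in rays:
        P=np.eye(3)-np.outer(d,d);A+=P;b+=P@o
    x=np.linalg.solve(A,b); return x,[np.linalg.norm((np.eye(3)-np.outer(d,d))@(x-o)) for o,d in rays]
def proj(n,p,st=None):
    c,T=camT(n,st); q=np.linalg.inv(T)@np.append(p,1); u=np.array([q[0],-q[1]])/-q[2]
    u=u*(1+c['k1']*(u@u)); K=np.array(c['intrinsics']); return K[:2,:2]@u+K[:2,2]
def save(n,f):
    im=arm.grab_frame(n); cv2.imwrite('pics/'+f,im[...,::-1]); return im
E
python3 - <<'E'
from h import *
print(arm.get_state(), arm.tcp_to_grasp)
for n in ('side','top','wrist'):
    save(n,n+'0.png'); c=arm.calibration(n)
    print(n,np.round(np.array(c.get('T',c.get('mount'))),3).tolist(),c['k1'])
    for t in ('red_grip','red_slot','bar','pale_grip','dark_grip'):
        print(t,[(np.round(d['xy']).tolist(),round(d['score'],2)) for d in arm.spot_point(t,n)])
a=cv2.imread('pics/top0.png');b=cv2.imread('pics/side0.png')
E
```

```text
{'t': 0.0, 'q': array([ 1.39609730e+00,  3.59390107e-01,  1.10404468e-02, -3.80031739e-04,
       -1.22409525e+00, -2.88103721e-01]), 'qd': array([ 0.00040071, -0.00170146,  0.00099695,  0.00117569,  0.00082781,
        0.002593  ]), 'joint_efforts': array([ 2.61191781e-05, -5.82717204e+01,  2.93038023e+01,  6.99697495e+00,
        6.69153917e-03, -1.56133833e-04]), 'eef_pos': array([0.30126384, 0.6038127 , 0.40370695]), 'ee_rot': array([ 3.13991050e+00, -1.25941732e-04, -4.62932069e-01]), 'force': array([-0.2403109 ,  0.91336625,  0.56629364]), 'moment': array([ 0.02285664, -0.0063931 , -0.00402129]), 'width': 0.0875897014516016} 0.1593
side [[0.985, 0.114, -0.129, 0.294], [-0.171, 0.574, -0.801, -0.825], [-0.017, 0.811, 0.585, 0.807], [0.0, 0.0, 0.0, 1.0]] 0.006593724041988465
red_grip [([210.0, 206.0], 0.96), ([211.0, 260.0], 0.81), ([287.0, 204.0], 0.72), ([316.0, 205.0], 0.7)]
red_slot [([234.0, 254.0], 0.82), ([306.0, 208.0], 0.8), ([226.0, 204.0], 0.61), ([315.0, 222.0], 0.57)]
bar [([443.0, 274.0], 0.76)]
pale_grip [([346.0, 257.0], 0.78)]
dark_grip [([368.0, 362.0], 0.95)]
top [[0.003, 0.99, -0.142, 0.303], [-1.0, 0.003, 0.002, 0.09], [0.002, 0.142, 0.99, 1.148], [0.0, 0.0, 0.0, 1.0]] 0.029505879883645343
red_grip [([140.0, 362.0], 0.67), ([253.0, 352.0], 0.65), ([251.0, 240.0], 0.63), ([160.0, 266.0], 0.57)]
red_slot [([246.0, 331.0], 0.86), ([173.0, 249.0], 0.84), ([156.0, 339.0], 0.67), ([257.0, 244.0], 0.59)]
bar [([376.0, 146.0], 0.85)]
pale_grip [([349.0, 227.0], 0.83)]
dark_grip [([481.0, 240.0], 0.68)]
wrist [[0.001, 0.951, 0.31, 0.085], [1.0, -0.001, -0.0, 0.001], [0.0, 0.31, -0.951, 0.02], [0.0, 0.0, 0.0, 1.0]] -0.07884141112774366
red_grip [([442.0, 25.0], 0.82), ([486.0, 251.0], 0.65)]
red_slot [([495.0, 195.0], 0.88)]
bar []
pale_grip []
dark_grip []
```

View pics/top0.png

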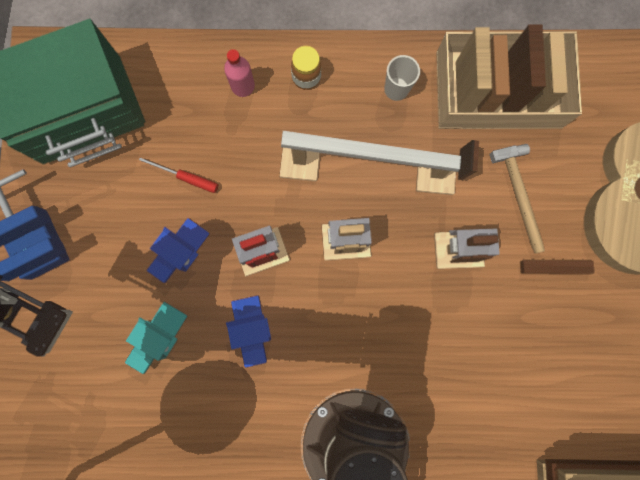

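View pics/side0.png

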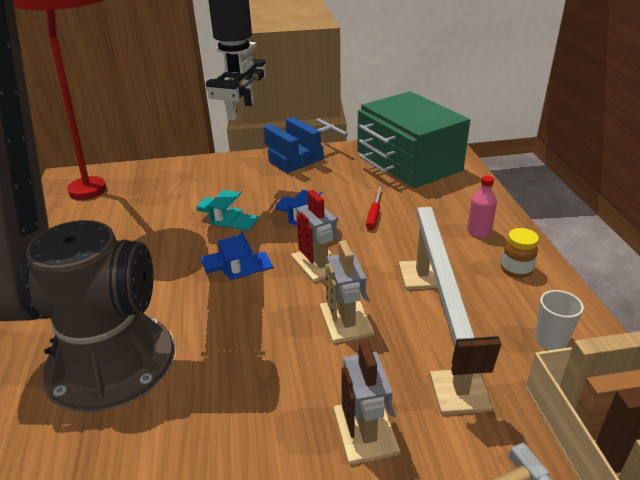

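Top view: candidates for red_grip are the red-gripped carrier at (253,242), blue look-alikes at (178,250) and (249,330), and the turquoise one at (155,340). Pale is at (350,230) and dark at (482,240). I choose (253,242), which is (316,205) in the side view. Its headplate faces the robot, and the rail's stop is on the right (−y).

```bash
python3 - <<'E'
from h import *
a=cv2.imread('pics/top0.png');b=cv2.imread('pics/side0.png')
r=lambda im,x,y,w,h,k:cv2.resize(im[y:y+h,x:x+w],None,fx=k,fy=k,interpolation=cv2.INTER_CUBIC)
c=np.zeros((600,800,3),np.uint8)
c[:300,:400]=r(a,225,215,80,60,5);c[:300,400:]=r(b,280,180,80,60,5)
c[300:,:]=r(a,270,115,216,75,3.7)[:300,:800] if 0 else 0
t=r(a,270,115,220,80,3.6);c[300:300+t.shape[0],:t.shape[1]]=t[:300,:800]
cv2.imwrite('pics/crop1.png',c)
for n,im,(x,y,w,h) in (('top',a,(225,215,80,60)),('side',b,(290,180,50,40))):
    s=im[y:y+h,x:x+w].astype(int); m=((s[...,2]>110)&(s[...,1]<50)&(s[...,0]<60)).astype(np.uint8)
    k,l,st,ce=cv2.connectedComponentsWithStats(m)
    for i in range(1,k):
        if st[i,4]>20:
            p=np.argwhere(l==i)[:,::-1].astype(np.float32)+[x,y]
            print(n,st[i],ce[i]+[x,y],cv2.minAreaRect(p.astype(np.float32)))
# rough pos
R=[ray('top',(253,242)),ray('side',(316,205))]
print(tri(R), tri([ray('top',(349,227)),ray('side',(346,257))]),tri([ray('top',(481,240)),ray('side',(368,362))]),tri([ray('top',(376,146)),ray('side',(443,274))]))
E
```

```text
side [18 11 16 11 84] [315.35714286 195.78571429] ((315.25, 195.24998474121094), (16.263456344604492, 5.656853675842285), 45.0)
(array([0.435628  , 0.21640792, 0.15836872]), [np.float64(0.00010917243193014962), np.float64(0.00010917243193015618)]) (array([0.46468287, 0.01987514, 0.16002022]), [np.float64(0.002577018857531484), np.float64(0.002577018857531623)]) (array([ 0.44148905, -0.24824558,  0.16405321]), [np.float64(0.0007942011046892923), np.float64(0.0007942011046892772)]) (array([ 0.63990817, -0.03961471,  0.14075083]), [np.float64(0.006437998061064652), np.float64(0.006437998061064482)])
```

View pics/crop1.png

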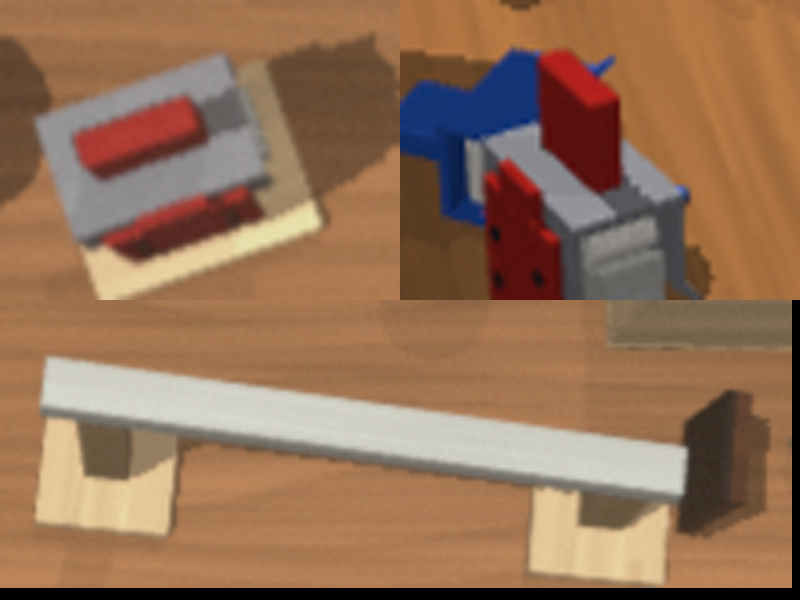

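```bash
cat > fit.py <<'E'
from h import *
from scipy.optimize import least_squares
c1=lambda p:(np.array(p,float)+.5)/5+[225,215]-.5
c2=lambda p:(np.array(p,float)-[0,300]+.5)/3.6+[270,115]-.5
def fitp(objs,x0,z,pitch=0,n='top'):
    # objs: list of (local pts, pixels)
    def w(x,L): return Ro.from_euler('zyx',[x[2],pitch,0]).apply(L)+[x[0],x[1],z]
    f=lambda x:np.concatenate([np.array([proj(n,q) for q in w(x,np.array(L,float))]).ravel()-np.ravel(P) for L,P in objs])
    s=least_squares(f,x0); return s.x,f(s.x).round(1)
if __name__=='__main__':
    box=lambda hx,hy,z:[[-hx,hy,z],[hx,hy,z],[hx,-hy,z],[-hx,-hy,z]]
    g=(box(.025,.008,.023),c1([[75,133],[188,97],[203,125],[90,163]]))
    p=(box(.042,.027,-.023),c1([[37,118],[225,54],[270,182],[83,240]]))
    for o in ([g],[p],[g,p]): print(fitp(o,[.436,.216,-1.2],.163))
    r=(box(.2,.015,0),c2([[46,357],[687,447],[684,494],[41,408]]))
    print(fitp([r],[.64,-.04,-1.7],.137,np.radians(7)))
E
python3 fit.py
python3 - <<'E'
from h import *
from fit import *
# check in side view: rail corners & grip top projected
b=cv2.imread('pics/side0.png')
box=lambda hx,hy,z:[[-hx,hy,z],[hx,hy,z],[hx,-hy,z],[-hx,-hy,z]]
g=(box(.025,.008,.023),c1([[75,133],[188,97],[203,125],[90,163]]));p=(box(.042,.027,-.023),c1([[37,118],[225,54],[270,182],[83,240]]))
r=(box(.2,.015,0),c2([[46,357],[687,447],[684,494],[41,408]]))
b=cv2.resize(b[150:450,250:550],None,fx=2,fy=2,interpolation=cv2.INTER_CUBIC)
def dr(x,z,pi,L):
    P=Ro.from_euler('zyx',[x[2],pi,0]).apply(np.array(L,float))+[x[0],x[1],z]
    q=np.array([(proj('side',k)-[250,150])*2+.5 for k in P]); cv2.polylines(b,[q.round().astype(int)],True,(0,255,0),1)
x=fitp([g,p],[.436,.216,-1.2],.163)[0]; dr(x,.163,0,g[0]);dr(x,.163,0,p[0])
x=fitp([r],[.64,-.04,-1.7],.137,np.radians(7))[0]; dr(x,.137,np.radians(7),r[0])
cv2.imwrite('pics/ov1.png',b)
E
```

```text
(array([ 0.43507021,  0.21409689, -1.23219118]), array([-0.4, -0.4,  0.9, -1.3,  0.4,  0.6, -0.9,  1.2]))
(array([ 0.43350734,  0.21367687, -1.23544869]), array([ 0.2,  0.4,  0.9,  0.3,  0. , -1.1, -1.1,  0.4]))
(array([ 0.43432358,  0.21389627, -1.23471278]), array([-0.3, -0. ,  1. , -0.9,  0.5,  1. , -0.8,  1.5,  0.1,  0. ,  0.8,
       -0.1, -0.1, -1.5, -1.2,  0. ]))
(array([ 0.63975288, -0.02832228, -1.71606086]), array([-3. ,  0.3,  3.4,  0.4,  3.3,  0.2, -3.9, -1.3]))
```

View pics/ov1.png

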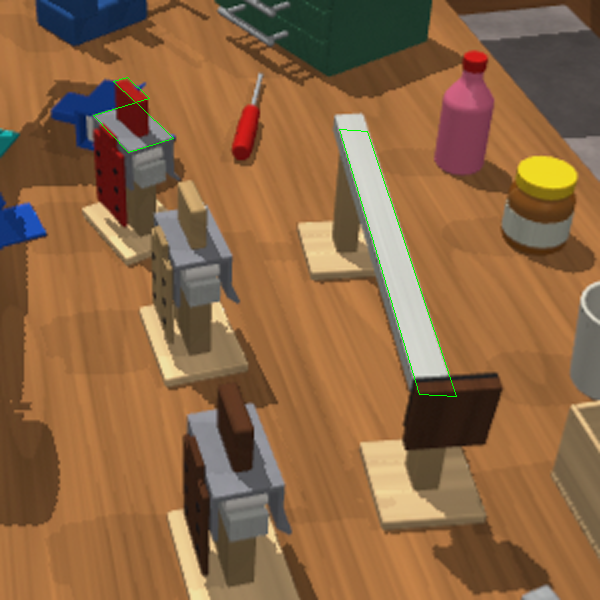

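```bash
sed -i "s/'zyx'/'ZYX'/" fit.py; cat >> fit.py <<'E'
    L=[[-.2,.015,0],[.192,.015,0],[.192,-.015,0],[-.2,-.015,0]]
    x,e=fitp([(L,r[1])],[.64,-.04,-1.7],.137,np.radians(7)); print('rail',x,e)
    b=cv2.imread('pics/side0.png');b=cv2.resize(b[150:400,300:550],None,fx=2.4,fy=2.4,interpolation=cv2.INTER_CUBIC)
    P=Ro.from_euler('ZYX',[x[2],np.radians(7),0]).apply(np.array(L))+[x[0],x[1],.137]
    q=np.array([(proj('side',k)-[300,150]+.5)*2.4-.5 for k in P]); cv2.polylines(b,[q.round().astype(int)],True,(0,255,0),1); cv2.imwrite('pics/ov2.png',b)
E
python3 fit.py
```

```text
(array([ 0.43507021,  0.21409689, -1.23219118]), array([-0.4, -0.4,  0.9, -1.3,  0.4,  0.6, -0.9,  1.2]))
(array([ 0.43350734,  0.21367687, -1.23544869]), array([ 0.2,  0.4,  0.9,  0.3,  0. , -1.1, -1.1,  0.4]))
(array([ 0.43432358,  0.21389627, -1.23471278]), array([-0.3, -0. ,  1. , -0.9,  0.5,  1. , -0.8,  1.5,  0.1,  0. ,  0.8,
       -0.1, -0.1, -1.5, -1.2,  0. ]))
(array([ 0.63887684, -0.03387681, -1.66590078]), array([-1.6,  0.1,  1.7,  0. ,  1.8,  0.2, -1.8, -0.4]))
rail [ 0.63826344 -0.03754905 -1.66691396] [ 0.1  0.3 -0.1 -0.1 -0.1  0.1 -0.  -0.2]
```

View pics/ov2.png

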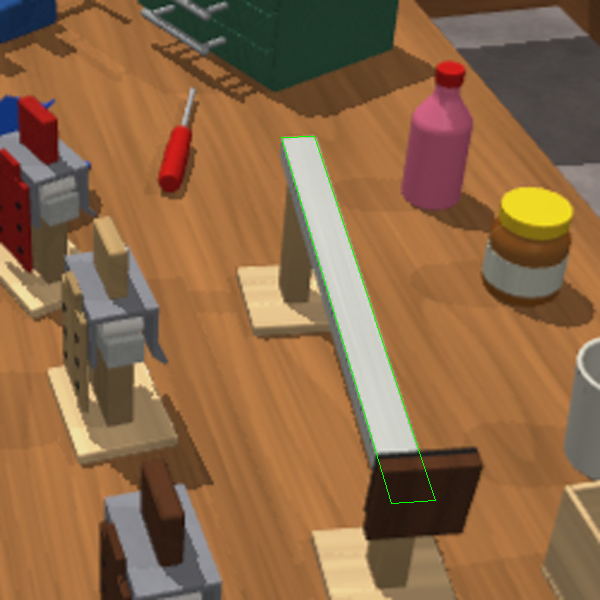

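The overlay fits the rail edges within a pixel. The rail centre is (0.638, −0.038) at yaw −95.5°. The red grip is at (0.4345, 0.214) at yaw −70.7°. Moving above it now.

move_arm([
  [13.3,-39,0,0,0,-4.4],
  [13.3,-39,0,0,0,-4.4],
  [13.3,-39,0,0,0,-4.4],
  [13.3,-39,0,0,0,-4.4],
  [13.3,-39,0,0,0,-4.4],
], claw=0, squeeze=35)

```text
t: 1.32
eef_pos: [0.3681, 0.4071, 0.4047]
ee_rot: [-3.141, 0.0, -0.85]
force: [0.7, -0.0, 0.1]
width: 0.0877
```

move_arm([
  [13.3,-39,0,0,0,-4.4],
  [13.3,-39,0,0,0,-4.4],
  [13.3,-39,0,0,0,-4.4],
  [13.3,-39,0,0,0,-4.4],
  [13.3,-39,0,0,0,-4.4],
])

```text
t: 1.73
eef_pos: [0.4344, 0.212, 0.4051]
ee_rot: [-3.141, 0.0, -1.234]
force: [1.9, 0.5, 0.3]
width: 0.0875
```

move_arm([
  [0,0,0,0,0,0],
  [0,0,0,0,0,0],
  [0,0,0,0,0,0],
  [0,0,0,0,0,0],
  [0,0,0,0,0,0],
])

```text
t: 2.15
eef_pos: [0.4342, 0.215, 0.4046]
ee_rot: [3.142, 0.0, -1.229]
force: [-0.1, 0.7, 0.2]
width: 0.0878
```

```bash
python3 - <<'E'
from h import *
st=arm.get_state(); print(st['t'],st['eef_pos'],st['ee_rot'],st['q'])
im=save('wrist','w1.png')[...,::-1].copy()
for y in (.163,):
    M=Ro.from_euler('z',-1.234).as_matrix()
    for hx,hy,z in ((.025,.008,.023),(.042,.027,-.023)):
        P=[M@[a*hx,b*hy,z]+[.4345,.214,.163] for a,b in ((-1,1),(1,1),(1,-1),(-1,-1))]
        q=np.array([proj('wrist',p,st) for p in P]);cv2.polylines(im,[q.round().astype(int)],True,(0,255,0),1)
cv2.imwrite('pics/w1o.png',im)
E
```

```text
2.15 [0.43415723 0.21503357 0.40461038] [ 3.14156954e+00  1.77671379e-05 -1.22886417e+00] [ 8.66884992e-01  4.07062283e-02 -3.94244369e-01 -2.97265551e-05
 -1.13585683e+00 -5.24940310e-01]
```

View pics/w1o.png

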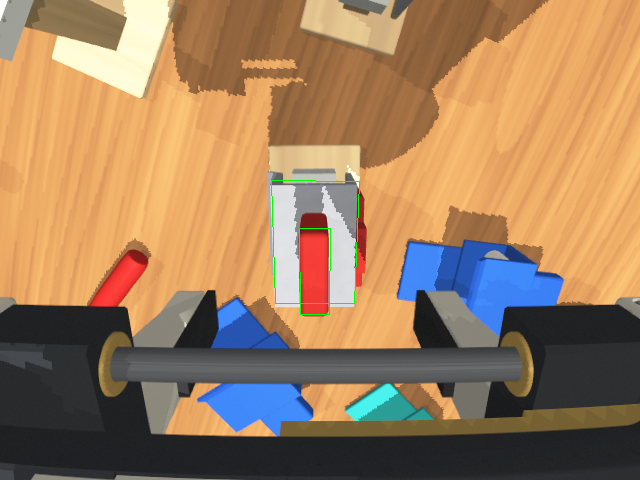

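The wrist view shows the red block at (314,270) on the grey plate, matching the model within a pixel or two. Descending 79 mm and closing.

move_arm([
  [0,0,-20,0,0,0],
  [0,0,-20,0,0,0],
  [0,0,-20,0,0,0],
  [0,0,-19,0,0,0],
  [0,0,0,0,0,0],
])

```text
t: 2.62
eef_pos: [0.4331, 0.214, 0.3222]
ee_rot: [3.136, -0.002, -1.23]
force: [-0.0, -1.5, -0.2]
width: 0.0875
```

move_arm([
  [0,0,0,0,0,0],
  [0,0,0,0,0,0],
  [0,0,0,0,0,0],
  [0,0,0,0,0,0],
  [0,0,0,0,0,0],
], claw=255, squeeze=35)

```text
t: 3.03
eef_pos: [0.4345, 0.2142, 0.3266]
ee_rot: [-3.14, 0.001, -1.231]
force: [0.2, -0.4, -0.3]
width: 0.06
```

move_arm([
  [0,0,0,0,0,0],
  [0,0,0,0,0,0],
  [0,0,0,0,0,0],
  [0,0,0,0,0,0],
  [0,0,0,0,0,0],
])

```text
t: 3.45
eef_pos: [0.4344, 0.2139, 0.3257]
ee_rot: [3.142, -0.0, -1.231]
force: [0.2, -0.4, -0.9]
width: 0.0261
```

move_arm([
  [0,0,0,0,0,0],
  [0,0,0,0,0,0],
  [0,0,0,0,0,0],
  [0,0,0,0,0,0],
  [0,0,0,0,0,0],
])

```text
t: 3.87
eef_pos: [0.4344, 0.214, 0.3256]
ee_rot: [-3.142, -0.0, -1.231]
force: [1.1, 0.4, -0.0]
width: 0.016
```

move_arm([
  [0,0,10,0,0,0],
  [0,0,20,0,0,0],
  [0,0,20,0,0,0],
  [0,0,20,0,0,0],
  [0,0,20,0,0,0],
])

```text
t: 4.28
eef_pos: [0.434, 0.2136, 0.4169]
ee_rot: [3.141, -0.0, -1.231]
force: [1.2, 0.9, -3.3]
width: 0.0155
```

move_arm([
  [0,0,20,0,0,0],
  [0,0,20,0,0,0],
  [0,0,15,0,0,0],
  [0,0,5,0,0,0],
  [0,0,0,0,0,0],
])

```text
t: 4.7
eef_pos: [0.4343, 0.2139, 0.477]
ee_rot: [-3.14, 0.001, -1.231]
force: [-0.1, 0.4, -3.2]
width: 0.0156
```

```bash
cat > tgt.py <<'E'
from h import *
import sys
def tgt(gx,gz,h=.1627):
    R=Ro.from_euler('ZYX',[-1.667,np.radians(7),0]); o=np.array([.6383,-.0375,.137])
    return o+R.apply([gx,0,gz])+R.apply([0,0,h]), R*Ro.from_euler('x',np.pi)
st=arm.get_state(); C=Ro.from_euler('xyz',st['ee_rot'])
if __name__=='__main__':
  for gz in (.055,):
    p,R=tgt(-.12,gz); print(p,R.as_euler('xyz'),'d mm',(p-st['eef_pos'])*1e3,'rot deg',np.degrees((R*C.inv()).as_rotvec()))
    yaw=Ro.from_euler('z',-1.667)*Ro.from_euler('x',np.pi)
    print('yaw only',np.degrees((yaw*C.inv()).as_rotvec()),'then',np.degrees((R*yaw.inv()).as_rotvec()))
E
python3 tgt.py
```

```text
[0.64719228 0.05464652 0.36770162] [ 3.14159265  0.12217305 -1.667     ] d mm [ 212.94034146 -159.23640982 -109.27346401] rot deg [  6.924852     0.95350437 -24.95879963]
yaw only [ -0.07851961   0.09548659 -24.99583083] then [ 6.96763196e+00 -6.72387417e-01 -4.28626380e-16]
```

move_arm([
  [10,-8,0,0,0,-2.5],
  [21,-16,0,0,0,-2.5],
  [24,-18,0,0,0,-2.5],
  [26,-19,0,0,0,-2.5],
  [26,-19,0,0,0,-2.5],
])

```text
t: 5.12
eef_pos: [0.5419, 0.1331, 0.4742]
ee_rot: [3.139, -0.0, -1.45]
force: [-0.1, 0.9, -2.7]
width: 0.0155
```

move_arm([
  [26,-19,0,0,0,-2.5],
  [26,-19,0,0,0,-2.5],
  [24,-18,0,0,0,-2.5],
  [20,-16,0,0,0,-2.5],
  [10,-7,0,0,0,-2.5],
])

```text
t: 5.53
eef_pos: [0.6492, 0.053, 0.4727]
ee_rot: [3.138, -0.002, -1.671]
force: [0.5, 1.0, -2.5]
width: 0.0155
```

move_arm([
  [0,0,0,1.8,-0.1,0],
  [0,0,0,2.6,-0.3,0],
  [0,0,0,2.6,-0.3,0],
  [0,0,0,0,0,0],
  [0,0,0,0,0,0],
])

```text
t: 5.95
eef_pos: [0.6473, 0.0545, 0.4744]
ee_rot: [3.14, 0.121, -1.668]
force: [-0.2, -0.3, -2.0]
width: 0.0156
```

```bash
python3 tgt.py; python3 - <<'E'
from h import *
st=arm.get_state();print(st['t'],st['width'],st['force'],st['q'].round(2))
im=save('side','s2.png')[...,::-1];tp=save('top','t2.png')[...,::-1]
r=lambda im,x,y,w,h,k:cv2.resize(im[y:y+h,x:x+w],None,fx=k,fy=k,interpolation=cv2.INTER_CUBIC)
cv2.imwrite('pics/c2.png',np.hstack([r(im,340,100,160,240,2.5),r(tp,260,80,160,240,2.5)]))
E
```

```text
[0.64719228 0.05464652 0.36770162] [ 3.14159265  0.12217305 -1.667     ] d mm [-1.05838255e-01  1.28674718e-01 -1.06734592e+02] rot deg [ 0.05570272 -0.09503022  0.05417145]
yaw only [-6.91159869  0.58076236  0.05955475] then [ 6.96763196e+00 -6.72387417e-01 -4.28626380e-16]
5.95 0.01562760039724 [-0.22971573 -0.28716326 -2.03541421] [ 0.35  0.28  0.1  -0.11 -1.34 -0.42]
```

View pics/c2.png

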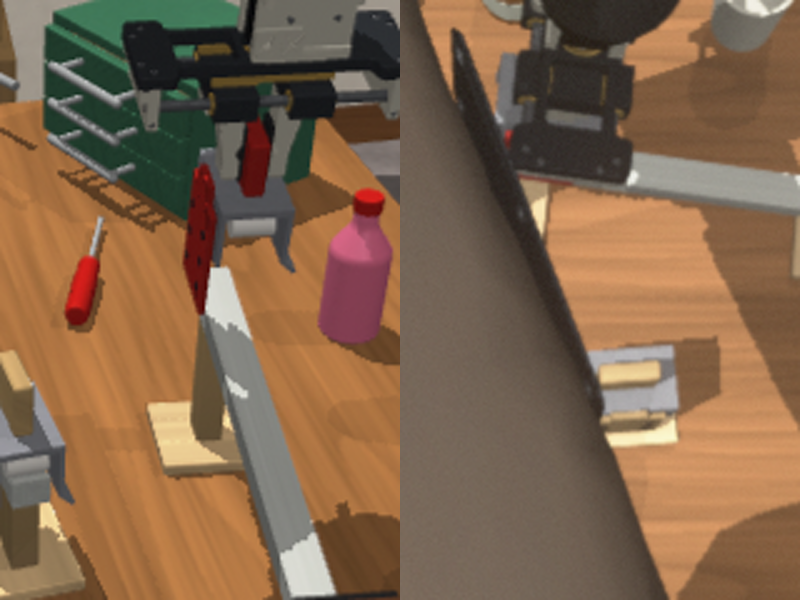

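The side crop shows the carrier held upright and tilted above the rail's upper end, headplate on the robot side and slot over the rail. Lowering.

move_arm([
  [0,0,-15,0,0,0],
  [0,0,-20,0,0,0],
  [0,0,-20,0,0,0],
  [0,0,-15,0,0,0],
  [0,0,-10,0,0,0],
])

```text
t: 6.47
eef_pos: [0.6467, 0.0553, 0.3932]
ee_rot: [3.139, 0.121, -1.667]
force: [-0.0, 0.9, -3.8]
width: 0.0163
```

move_arm([
  [0,0,-8,0,0,0],
  [0,0,-8,0,0,0],
  [0,0,-6,0,0,0],
  [0,0,0,0,0,0],
  [0,0,0,0,0,0],
])

```text
t: 6.88
eef_pos: [0.6475, 0.055, 0.3739]
ee_rot: [-3.141, 0.123, -1.667]
force: [-0.6, -0.6, -2.6]
width: 0.0159
```

```bash
python3 tgt.py|head -1; python3 - <<'E'
from h import *
st=arm.get_state();print(st['t'],st['width'],st['force'],st['moment'])
im=save('side','s3.png')[...,::-1]
r=lambda im,x,y,w,h,k:cv2.resize(im[y:y+h,x:x+w],None,fx=k,fy=k,interpolation=cv2.INTER_CUBIC)
cv2.imwrite('pics/c3.png',r(im,380,130,120,130,4))
E
```

```text
[0.64719228 0.05464652 0.36770162] [ 3.14159265  0.12217305 -1.667     ] d mm [-0.29741496 -0.33825515 -6.1784075 ] rot deg [-0.01878634  0.03746595 -0.00528059]
6.8833 0.015854394735634637 [-0.59924845 -0.6096628  -2.55312863] [-0.43219166 -0.04573987  0.01181111]
```

View pics/c3.png

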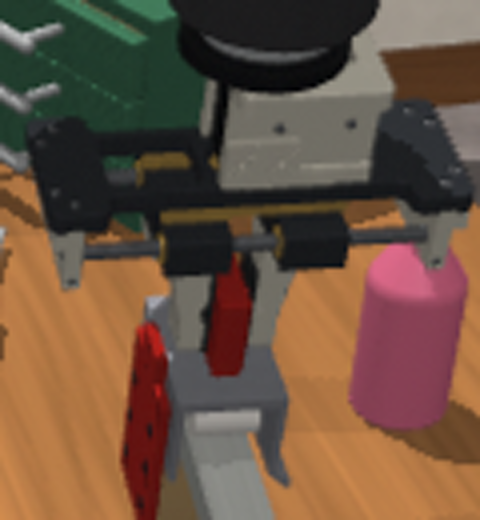

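The crop shows the carrier straddling the rail: headplate left, cheek right, roller just above the face. Lowering slowly to contact.

move_arm([
  [0,0,-3,0,0,0],
  [0,0,-2,0,0,0],
  [0,0,-1,0,0,0],
  [0,0,0,0,0,0],
  [0,0,0,0,0,0],
])

```text
t: 7.35
eef_pos: [0.6474, 0.0549, 0.3677]
ee_rot: [-3.141, 0.123, -1.667]
force: [-0.5, 0.2, -3.0]
width: 0.0159
```

move_arm([
  [0,0,-1,0,0,0],
  [0,0,0,0,0,0],
  [0,0,-1,0,0,0],
  [0,0,0,0,0,0],
  [0,0,0,0,0,0],
])

```text
t: 7.77
eef_pos: [0.6474, 0.055, 0.3656]
ee_rot: [-3.141, 0.123, -1.667]
force: [-0.1, 0.3, -3.2]
width: 0.0161
```

move_arm([
  [0,0,-1,0,0,0],
  [0,0,0,0,0,0],
  [0,0,0,0,0,0],
  [0,0,0,0,0,0],
  [0,0,0,0,0,0],
])

```text
t: 8.18
eef_pos: [0.6474, 0.0548, 0.3654]
ee_rot: [-3.14, 0.123, -1.667]
force: [-3.8, -1.3, 5.1]
width: 0.0158
```

move_arm([
  [0,0,-0.5,0,0,0],
  [0,0,0,0,0,0],
  [0,0,0,0,0,0],
  [0,0,0,0,0,0],
  [0,0,0,0,0,0],
])

```text
t: 8.6
eef_pos: [0.6473, 0.0548, 0.3653]
ee_rot: [-3.14, 0.123, -1.667]
force: [-3.3, -1.3, 8.1]
width: 0.0159
```

Contact at the predicted height. I'll ease up 0.5 mm and open.

move_arm([
  [0,0,0.8,0,0,0],
  [0,0,0,0,0,0],
  [0,0,0,0,0,0],
  [0,0,0,0,0,0],
  [0,0,0,0,0,0],
])

```text
t: 9.02
eef_pos: [0.6474, 0.055, 0.3654]
ee_rot: [-3.141, 0.123, -1.667]
force: [-1.8, -0.9, 5.3]
width: 0.0161
```

move_arm([
  [0,0,0,0,0,0],
  [0,0,0,0,0,0],
  [0,0,0,0,0,0],
  [0,0,0,0,0,0],
  [0,0,0,0,0,0],
], claw=0)

```text
t: 9.43
eef_pos: [0.6474, 0.055, 0.3647]
ee_rot: [-3.141, 0.123, -1.667]
force: [0.7, -0.1, -0.8]
width: 0.0437
```

move_arm([
  [0,0,0,0,0,0],
  [0,0,0,0,0,0],
  [0,0,0,0,0,0],
  [0,0,0,0,0,0],
  [0,0,0,0,0,0],
])

```text
t: 9.85
eef_pos: [0.6474, 0.055, 0.365]
ee_rot: [-3.141, 0.123, -1.667]
force: [0.2, -0.5, 0.7]
width: 0.0773
```

move_arm([
  [0,0,0,0,0,0],
  [0,0,10,0,0,0],
  [0,0,20,0,0,0],
  [0,0,25,0,0,0],
  [0,0,30,0,0,0],
])

```text
t: 10.27
eef_pos: [0.6471, 0.0549, 0.4504]
ee_rot: [3.14, 0.122, -1.667]
force: [1.5, 0.2, -0.7]
width: 0.0877
```

move_arm([
  [0,10,20,0,0,0],
  [0,20,10,0,0,0],
  [0,30,0,0,0,0],
  [0,30,0,0,0,0],
  [0,20,0,0,0,0],
])

```text
t: 10.68
eef_pos: [0.6471, 0.1668, 0.4813]
ee_rot: [-3.14, 0.124, -1.667]
force: [-0.3, 0.3, 0.4]
width: 0.0875
```

move_arm([
  [0,0,0,0,0,0],
  [0,0,0,0,0,0],
  [0,0,0,0,0,0],
  [0,0,0,0,0,0],
  [0,0,0,0,0,0],
])

```text
t: 11.1
eef_pos: [0.6474, 0.164, 0.4803]
ee_rot: [-3.141, 0.123, -1.668]
force: [1.3, 0.7, 0.6]
width: 0.0876
```

move_arm([
  [0,0,0,0,0,0],
  [0,0,0,0,0,0],
  [0,0,0,0,0,0],
  [0,0,0,0,0,0],
  [0,0,0,0,0,0],
])

```text
t: 11.52
eef_pos: [0.6474, 0.1648, 0.4799]
ee_rot: [-3.141, 0.123, -1.667]
force: [0.0, 0.5, 0.9]
width: 0.0874
```

move_arm([
  [0,0,0,0,0,0],
  [0,0,0,0,0,0],
  [0,0,0,0,0,0],
  [0,0,0,0,0,0],
  [0,0,0,0,0,0],
])

```text
t: 11.93
eef_pos: [0.6474, 0.165, 0.4799]
ee_rot: [-3.141, 0.123, -1.667]
force: [0.6, 0.1, -0.6]
width: 0.0875
```

move_arm([
  [0,0,0,0,0,0],
  [0,0,0,0,0,0],
  [0,0,0,0,0,0],
  [0,0,0,0,0,0],
  [0,0,0,0,0,0],
])

```text
t: 12.35
eef_pos: [0.6473, 0.165, 0.48]
ee_rot: [-3.141, 0.123, -1.667]
force: [0.1, 0.6, -0.2]
width: 0.0878
```

```bash
python3 - <<'E'
from h import *
st=arm.get_state();print(st['t'],st['width'],st['force'])
R=Ro.from_euler('ZYX',[-1.667,np.radians(7),0]);p=R.apply([.150,0,.053])+[.6383,-.0375,.137]
print('expected at stop',p,proj('side',p))
for i in range(2):
    im=save('side','s4.png')[...,::-1]
    print([(np.round(d['xy']).tolist(),round(d['score'],2)) for d in arm.spot_point('red_grip','side')])
cv2.imwrite('pics/c4.png',cv2.resize(im[100:440,240:580],None,fx=1.7,fy=1.7))
E
```

```text
12.35 0.08775633863422469 [ 0.09186274  0.60041808 -0.15320849]
expected at stop [ 0.62337867 -0.1921227   0.17132454] [470.33606949 317.40861764]
[([209.0, 205.0], 0.94), ([474.0, 317.0], 0.85), ([285.0, 206.0], 0.56)]
[([284.0, 204.0], 0.95), ([213.0, 263.0], 0.81), ([472.0, 317.0], 0.71)]
```

View pics/c4.png

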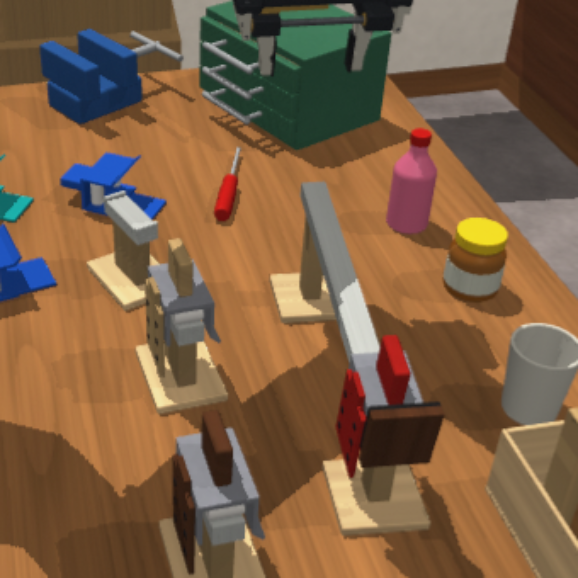

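The red carrier is against the stop: its grip shows at about (472,317) against the predicted (470,317), and the pale and dark carriers haven't moved. One settling check before I hand in.

move_arm([
  [0,0,0,0,0,0],
  [0,0,0,0,0,0],
  [0,0,0,0,0,0],
  [0,0,0,0,0,0],
  [0,0,0,0,0,0],
])

```text
t: 12.97
eef_pos: [0.6474, 0.165, 0.48]
ee_rot: [-3.141, 0.123, -1.667]
force: [0.4, -0.1, 0.0]
width: 0.0874
```

move_arm([
  [0,0,0,0,0,0],
  [0,0,0,0,0,0],
  [0,0,0,0,0,0],
  [0,0,0,0,0,0],
  [0,0,0,0,0,0],
])

```text
t: 13.38
eef_pos: [0.6474, 0.165, 0.48]
ee_rot: [-3.141, 0.123, -1.667]
force: [-1.0, -0.5, 0.3]
width: 0.0872
```

```bash
python3 - <<'E'
from h import *
a=cv2.imread('pics/s4.png').astype(int); b=save('side','s5.png')[...,::-1].astype(int)
d=np.abs(a-b).max(2)[270:400,420:520]; print('changed px',(d>40).sum(),d.max())
o=cv2.imread('pics/side0.png').astype(int)
for n,(y,x) in {'pale':(slice(240,300),slice(325,370)),'dark':(slice(345,440),slice(335,400))}.items(): print(n,np.abs(o[y,x]-b[y,x]).mean())
if (d>40).sum()<15: print(arm.job_done())
E
```

```text
changed px 1 42
pale 9.586543209876544
dark 15.036869095816463
the job is handed in; nothing more can be done
None
```

I lifted the red carrier straight up off its stand, hooked it over the rail near x = −120 mm and let go. It rolled down by itself and rests against the stop. I handed the job in at about 13.4 s.

**At the stop:** the last checks put the red grip at about (472,317) in the side view, against a predicted (470,317). Two side pictures about 0.9 s apart showed no motion.

**Robot:** it stood clear with the gripper open and the force reading near zero.

**Pale and dark carriers:** the pictures show both still on their stands. The pixel comparison with the first picture gave mean differences of 9.6 (pale) and 15.0 (dark). I put that down to changed shadows and did not check further.

**Network on look-alikes:** it also reported red_grip on the blue and turquoise look-alikes. I ignored those.

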